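# Clear the casting slab and bring up the full tin of stone

### The job

Get the slab ready for the next pour. First push the plaster chips off the slab into its catch tray with the scraper, never with the gripper itself, and put the scraper down gently on the bench beside the slab. Then lift the three tins a little in turn, keeping them upright, from left to right as the robot sees them, to feel which one is full (the heaviest); put the other two back standing where they were in their tray and finish holding the full one in the gripper, upright and a hand's breadth or more above the cleared slab, without disturbing the articulator, the bowl and the cast.

Things in the scene. Friction and masses are not known exactly. Their poses are not given: they have to be found in the camera images.
- slab: fixed dark grey slab, 200 (its x) by 180 (its y) mm, top 25 mm above the bench. Origin: centre of its underside, on the bench. On its -y side (robot's right) is its steel catch tray: y = -90 to -230 mm in the slab's frame, 200 mm along x, floor 3 mm above the bench, three walls 18 mm high and none on the slab's side, so chips pushed over the slab's -y edge drop in
- scraper: loose scraper block, 0.16 kg, at first standing on the slab near its +y end, roughly square to it. Foot 150 (its x) by 30 (its y) by 20 mm high with a rubber edge; on it an upright wooden grip 120 (x) by 20 (y) mm, up to 70 mm above the underside: take it from above, fingers closing along its y. Origin: centre of its underside
- chip_1: loose irregular chip of set plaster, about 26 by 20 mm and 14 mm high, 14 g, lying at first on the slab between the scraper and the catch tray, any yaw. Origin: centre of its underside
- chip_2: loose irregular chip of set plaster, about 26 by 20 mm and 14 mm high, 14 g, lying at first on the slab between the scraper and the catch tray, any yaw. Origin: centre of its underside
- chip_3: loose irregular chip of set plaster, about 26 by 20 mm and 14 mm high, 14 g, lying at first on the slab between the scraper and the catch tray, any yaw. Origin: centre of its underside
- chip_4: loose irregular chip of set plaster, about 26 by 20 mm and 14 mm high, 14 g, lying at first on the slab between the scraper and the catch tray, any yaw. Origin: centre of its underside
- tin_tray: fixed low black tray to the robot's left of the slab, in which the tins stand in a row along its y: 120 (its x) by 336 (its y) mm, floor 3 mm above the bench, rim 12 mm high. Origin: centre of its underside. The bench between it and the slab is free, at least 80 mm wide
- place_left (a point): point on the tin tray's floor at the left end of the row (robot's left, +y), 110 mm from the middle place; a tin stands within 10 mm of it at the start
- place_middle (a point): point on the tin tray's floor at the middle of the row; a tin stands within 10 mm of it at the start
- place_right (a point): point on the tin tray's floor at the right end of the row (robot's right, -y), 110 mm from the middle place; a tin stands within 10 mm of it at the start
- tin_a: one of three closed round tins that look alike: 62 mm in diameter, 105 mm high; grip it from above 20 to 30 mm below its top. One is full (0.6 to 0.7 kg), one about half full (0.3 to 0.4 kg), one nearly empty (0.14 to 0.18 kg); their places are shuffled at every start. Origin: centre of its underside, z up the tin
- tin_b: one of three closed round tins that look alike: 62 mm in diameter, 105 mm high; grip it from above 20 to 30 mm below its top. One is full (0.6 to 0.7 kg), one about half full (0.3 to 0.4 kg), one nearly empty (0.14 to 0.18 kg); their places are shuffled at every start. Origin: centre of its underside, z up the tin
- tin_c: one of three closed round tins that look alike: 62 mm in diameter, 105 mm high; grip it from above 20 to 30 mm below its top. One is full (0.6 to 0.7 kg), one about half full (0.3 to 0.4 kg), one nearly empty (0.14 to 0.18 kg); their places are shuffled at every start. Origin: centre of its underside, z up the tin
- articulator: bystander: loose metal dental articulator with mounted plaster casts on the bench at the robot's right, 110 by 80 mm, 130 mm high. Origin: centre of its underside
- bowl: bystander: loose green mixing bowl, 116 mm across, 62 mm high. Origin: centre of its underside
- cast: bystander: loose white plaster cast of a jaw, about 60 mm across, 26 mm high. Origin: centre of its underside
There are look-alikes about, which are no part of the job. Of the things that look like the scraper, the middle-sized one is meant.

How it is judged:
By the outcome, as a careful person would: the job done as asked, in the order asked, and still so for the second after the job is handed in, while the arm keeps its last pose, push and grip.
It also fails if it takes over 72 s, if anything falls off the work surface, if the arm or the gripper's body presses on something with over 40 N, if the wrist force passes 120 N, or if a joint passes its speed limit or range.

### The arm

A 6-joint arm with a two-finger parallel gripper is mounted at the origin on the work surface. World frame = base frame: x ahead of the robot, y to its left, z up, the work surface at z = 0. Lengths are in mm, angles in rad, forces in N, time in s.
With the tool pointing down it reaches from about 275 to 975 mm from the base axis. Payload 8.4 kg.
Tool frame: the origin (TCP) lies at the very end of the fingers, on their centre line; the grasp point (between the pads) lies 19 mm behind it; z points along the fingers, y is the line along which they close (so a half turn about z gives the same grasp; the last joint's range is limited). The gripper opens to 92 mm and grips with 3 to 60 N. Pads are 20 mm wide; open, the fingers measure 128 mm over their backs; the gripper's body (75 mm by 189 mm) begins 69 mm behind the grasp point.
Start: joints at [-1.159, 0.353, 1.633, -0, 1.155, -0.002], TCP at [251.306, -572.253, 214.583] pointing down, gripper open.
Joint ranges: [-2.63, 2.63], [-0.92, 2.1], [0.06, 2.66], [-1.3, 4.44], [0, 2.69], [-3.02, 3.02]. Speed limits (rad/s): [2.22, 2.22, 2.79, 3.14, 3.14, 3.14].

### API

Orientations are given as a 3x3 rotation matrix whose columns are the frame's x, y, z axes.
In Python, from station import manip gives the robot as it stands. The module is installed in compiled form; this text tells all that it offers.
- The arm moves only by the tool drive_tool, never from a script. Its argument "plan" is a list that holds one entry, the list of rows, each a list of 7 numbers: the shift along the tool's x, y, z in cm, then the turn, a rotation vector about the tool's x, y, z in rad, then the closure in counts, from 0 (fully open) to 255 (shut). In form: [[[x, y, z, wx, wy, wz, fingers], ...]]. A call has 1 to 12 rows; each row shifts and turns the commanded pose from where the row before left it, along the tool's axes as they then stand; what a row does not reach is not made up. A row lasts 1/10 s, in which the tool goes at most 50 mm and 8.59 degrees, less where a joint would pass 70% of its speed; a pose out of reach is approached as far as the arm can. A call with a gripper value outside its range is refused whole. The fingers move at their own pace and stop on an object; "squeeze" is the grip in N (left out, the last holds). Time passes only in rows, so rows that do not move let the fingers close. It gives the time, the measured TCP pose, the force, the opening and the grip force at its end, in the units of the state.
- manip.get_state(): the state, without advancing time (a new reading comes with each control period).
- manip.camera(name): name is "scene" or "top"; returns the picture (480x640x3 uint8, red, green, blue); there is no depth.
- manip.camera_info(name): a dict with "fx", "fy", "cx", "cy" (pixels), "k1" (the pictures are not rectified: a ray, as slopes to the right and down, at radius r is drawn at 1 + k1 r^2 times it, then the intrinsics apply), "world_from_camera" (4x4, takes a point from camera to world coordinates). Camera axes: x right, y up, looking along -z (the intrinsics and any distortion apply to the point x, -y, -z); pixel columns grow to the right and rows downward; lengths in mm; the calibration is good to about 2 mm. A picture is of the moment at which its call begins. camera_info takes no time and is no camera call.
- manip.finish_job(): hands the job in; it is judged then, once.
The state is a dict: "time_s": time; "qpos": joint angles; "qd": joint speeds; "joint_torque": joint torques, N m; "tool_pos": TCP position; "tool_rot": TCP orientation; "force": force on the tool from outside, world axes, zero at the start; "moment": the same for the moment, N m; "finger_gap": opening from 0.0 (shut) to 1.0 (fully open); "grasp_force": force on a finger pad.
Only numpy, scipy, OpenCV 4.12 (cv2) and the standard library are available. Lean on these libraries where they do the work, as an engineer would, in place of code of your own. Each camera call takes 0.05 s, during which the arm holds its last target. There are 200 camera calls.

## Working session

There is one attempt and no reset: what is moved stays moved. The work goes in short steps, Python scripts to look and compute and a tool call to move; the robot and the scene stay as the last step left them, time stands still between calls to the robot, and variables do not carry over. Pictures are saved under pics/ and viewed, at most 10 in all, crops included, and the job is handed in when it is done.

Besides the shell and the picture viewer there is one more tool, called after ">>>" by a JSON object that holds its "api" and its "payload". drive_tool: Moves the arm, as the interface text tells. Its arguments: {"type":"object","properties":{"plan":{"type":"array"},"squeeze":{"type":"number"}},"required":["plan"]}

```bash
mkdir -p pics
python3 - <<'E'
from station import manip
import cv2,numpy as np
for n in("scene","top"):
    cv2.imwrite(f"pics/{n}0.png",manip.camera(n)[:,:,::-1]); 
    i=manip.camera_info(n); print({k:np.round(v,3).tolist() for k,v in i.items()})
s=manip.get_state(); print(s["time_s"],s["tool_pos"],np.round(s["tool_rot"],3).tolist(),s["force"])
E
```

```text
{'fx': 547.241, 'fy': 547.241, 'cx': 313.122, 'cy': 238.342, 'k1': -0.132, 'world_from_camera': [[0.893, -0.314, 0.321, 942.544], [0.449, 0.611, -0.652, -791.513], [0.008, 0.727, 0.687, 878.442], [0.0, 0.0, 0.0, 1.0]]}
{'fx': 501.278, 'fy': 501.278, 'cx': 321.678, 'cy': 245.225, 'k1': -0.08, 'world_from_camera': [[-0.012, 0.991, -0.131, 348.031], [-1.0, -0.014, -0.012, -5.959], [-0.014, 0.13, 0.991, 1376.695], [0.0, 0.0, 0.0, 1.0]]}
0.1 [ 251.14999538 -571.82347559  213.93895866] [[0.916, 0.402, -0.0], [0.402, -0.916, 0.001], [0.0, -0.001, -1.0]] [ 0.11578937 -0.99843243 -0.06634897]
```

View pics/top0.png

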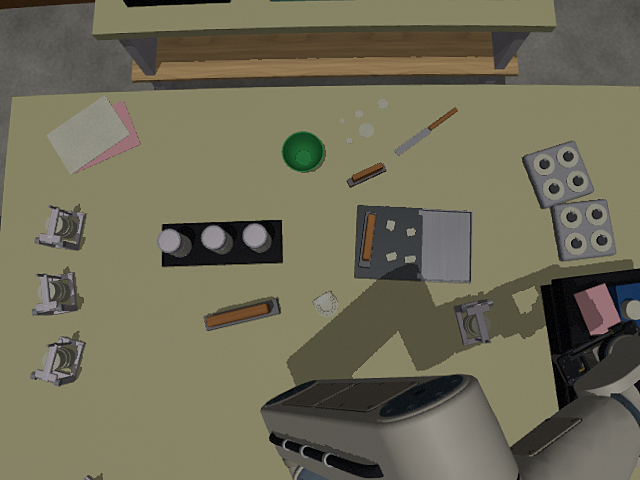

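View pics/scene0.png

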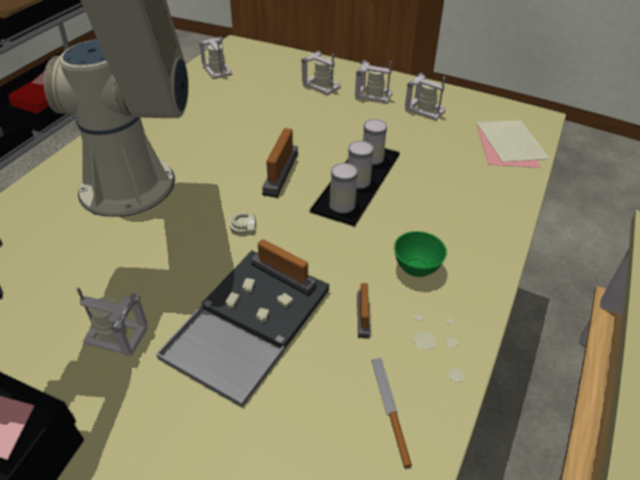

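The top view shows three scraper look-alikes: large at (242,314), middle-sized on the slab at (368,238), and small at (367,174). I choose (368,238). The tins are at (171,241), (215,238) and (256,235), the chips at (391,226), (411,232), (392,257) and (410,259). The cast is at (325,303), the articulator at (476,322) and the bowl at (303,152). Next is a close crop.

```bash
cat > h.py <<'E'
from station import manip
import numpy as np,cv2
def pix2w(n,uv,z):
    i=manip.camera_info(n);K=np.array([[i["fx"],0,i["cx"]],[0,i["fy"],i["cy"]],[0,0,1.]])
    p=cv2.undistortPoints(np.float64(uv).reshape(-1,1,2),K,np.array([i["k1"],0,0,0.]))[:,0]
    T=np.array(i["world_from_camera"]);d=np.c_[p[:,0],-p[:,1],-np.ones(len(p))]@T[:3,:3].T;o=T[:3,3]
    return o+d*((z-o[2])/d[:,2])[:,None]
def w2pix(n,P):
    i=manip.camera_info(n);K=np.array([[i["fx"],0,i["cx"]],[0,i["fy"],i["cy"]],[0,0,1.]])
    T=np.linalg.inv(np.array(i["world_from_camera"]));F=np.diag([1,-1,-1.])
    q=(np.atleast_2d(P)@T[:3,:3].T+T[:3,3])@F
    return cv2.projectPoints(q,np.zeros(3),np.zeros(3),K,np.array([i["k1"],0,0,0.]))[0][:,0]
def crop(n,x0,x1,y0,y1,s,f):
    cv2.imwrite(f,cv2.resize(manip.camera(n)[y0:y1,x0:x1,::-1],None,fx=s,fy=s,interpolation=cv2.INTER_CUBIC))
def st():
    s=manip.get_state();print(round(s["time_s"],2),np.round(s["tool_pos"],1),np.round(s["tool_rot"],3).tolist(),"F",np.round(s["force"],1),round(s["finger_gap"]*92,1),np.round(s["grasp_force"],1))
E
python3 - <<'E'
import cv2,numpy as np
a=cv2.imread("pics/top0.png")
f=lambda x0,x1,y0,y1,s:cv2.resize(a[y0:y1,x0:x1],None,fx=s,fy=s,interpolation=cv2.INTER_CUBIC)
A=f(345,495,200,290,5);B=f(150,300,215,275,3)
o=np.zeros((450+180,750,3),np.uint8);o[:450]=A;o[450:,:450]=B
cv2.imwrite("pics/c1.png",o[:600])
E
```

```text
(no output)
```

View pics/c1.png

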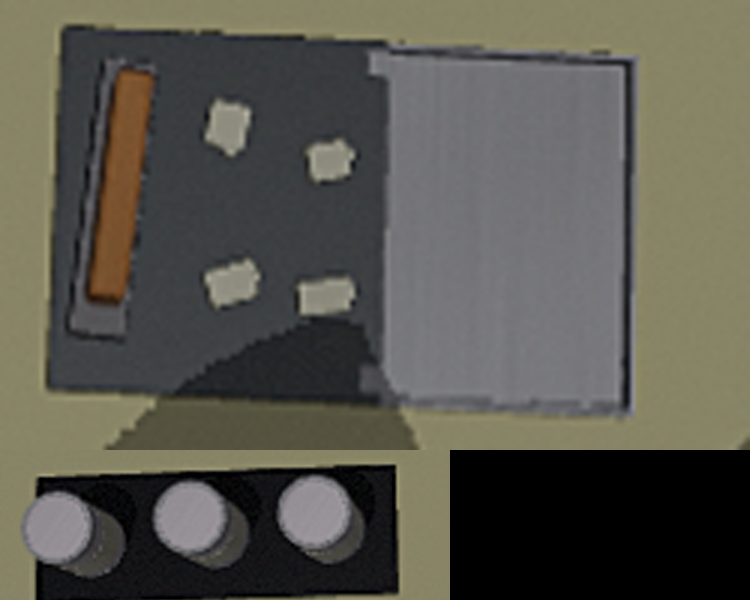

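The crop shows the middle-sized scraper on the slab (grip about (120,186) in the crop), four chips ahead of it toward the tray, and the tins in a row below. The choice holds.

Run:
```python
from h import *
np.set_printoptions(suppress=True,precision=1)
c=lambda L,ox=345,oy=200,s=5:[((x+.5)/s+ox-.5,(y+.5)/s+oy-.5) for x,y in L]
g=pix2w("top",c([(119,68),(155,72),(123,304),(86,298)]),70)[:,:2];print("grip",g,g.mean(0))
d=(g[0]+g[1]-g[2]-g[3]);print("grip long dir deg",np.degrees(np.arctan2(d[1],d[0])))
f=pix2w("top",c([(103,59),(68,332),(125,340)]),20)[:,:2];print("foot",f)
s=pix2w("top",c([(63,27),(388,43),(385,403),(47,390)]),25)[:,:2];print("slab",s)
d=s[0]-s[3];print(np.degrees(np.arctan2(d[1],d[0])));d=s[0]-s[1];print(np.degrees(np.arctan2(d[1],d[0])))
print("tray far",pix2w("top",c([(634,60),(630,413)]),18)[:,:2])
print("chips",pix2w("top",c([(229,127),(331,160),(233,283),(326,296)]),35)[:,:2])
t=c([(58,526-450),(191,517-450),(314,512-450)],150,215,3);print("tins",pix2w("top",t,105)[:,:2])
# refine scene/top tins with circles
for n in("top",):
    im=cv2.imread("pics/top0.png",0)
    for u in t:
        x,y=map(int,u);p=cv2.resize(im[y-18:y+18,x-18:x+18],None,fx=4,fy=4,interpolation=cv2.INTER_CUBIC)
        C=cv2.HoughCircles(p,cv2.HOUGH_GRADIENT,1,200,param1=120,param2=12,minRadius=38,maxRadius=56)
        if C is not None:
            k=C[0,0];q=(k[0]/4+x-18-.375,k[1]/4+y-18-.375);print(k,pix2w("top",[q],105)[:,:2])
tr=pix2w("top",c([(38,478-450),(396,465-450),(398,592-450)],150,215,3),12)[:,:2];print("tintray",tr)
print("art,bowl,cast",pix2w("top",[(476,322)],60)[:,:2],pix2w("top",[(303,152)],30)[:,:2],pix2w("top",[(325,303)],13)[:,:2])
st()
```

```text
grip [[ 604.  -114.7]
 [ 601.5 -133.8]
 [ 478.3 -113.7]
 [ 481.7  -94.4]] [ 541.4 -114.2]
grip long dir deg -9.341625681452825
foot [[ 618.9 -110.2]
 [ 468.4  -87.6]
 [ 463.6 -118.4]]
slab [[ 636.2  -88.3]
 [ 624.7 -266.9]
 [ 427.  -257.6]
 [ 436.8  -75.3]]
-3.7222774934227103
86.34236996604031
tray far [[ 614.9 -404.8]
 [ 419.9 -392.5]]
chips [[ 577.4 -176.5]
 [ 558.5 -231.3]
 [ 492.3 -176.1]
 [ 484.5 -226. ]]
tins [[534.8 405.5]
 [540.9 289.3]
 [543.7 182.8]]
[72.5 73.5 46.3] [[534.8 406.2]]
[72.5 74.5 48.2] [[540.3 290.8]]
[72.5 75.5 47.4] [[543.3 184.3]]
tintray [[594.  455.9]
 [600.7 120.8]
 [483.  119.2]]
art,bowl,cast [[ 313.5 -390.1]] [[788.2  59.5]] [[369.8   3.9]]
0.1 [ 251.1 -571.8  213.9] [[0.916, 0.402, -0.0], [0.402, -0.916, 0.001], [0.0, -0.001, -1.0]] F [ 0.1 -1.  -0.1] 92.1 0.0
```

Add to h.py:
```python
def go(x,y,z,yaw):
    """cm shift in tool axes AFTER the turn, and the rotvec about current tool axes, to a tool-down pose with tool x at yaw (deg)"""
    from scipy.spatial.transform import Rotation as R
    s=manip.get_state();a=np.radians(yaw);c,n=np.cos(a),np.sin(a);G=np.array([[c,n,0],[n,-c,0],[0,0,-1]])
    print("turn",np.round(R.from_matrix(np.array(s["tool_rot"]).T@G).as_rotvec(),3),"shift after turn",np.round(G.T@(np.array([x,y,z])-s["tool_pos"])/10,2))
```

```text
(no output)
```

>>> {"api": "drive_tool", "payload": {"plan": [[[0,0,0,0,0,0.143,0],[0,0,0,0,0,0.143,0],[0,0,0,0,0,0.143,0],[0,0,0,0,0,0.143,0],[1.8,-4.15,0,0,0,0,0],[1.8,-4.15,0,0,0,0,0],[1.8,-4.15,0,0,0,0,0],[1.8,-4.15,0,0,0,0,0],[1.8,-4.15,0,0,0,0,0],[1.8,-4.15,0,0,0,0,0],[1.8,-4.15,0,0,0,0,0],[1.8,-4.15,0,0,0,0,0]]], "squeeze": 25}}

```text
time_s: 1.3
tool_pos: [446.3, -265.3, 214.5]
tool_rot: [[0.987, -0.158, -0.0], [-0.158, -0.987, 0.0], [-0.0, -0.0, -1.0]]
force: [0.3, -1.0, 0.1]
finger_gap: 1.0
grasp_force: 0.0
```

```bash
python3 -c "
from h import *
st();go(541.4,-114.2,110,-9)"
```

```text
1.3 [ 446.3 -265.3  214.5] [[0.987, -0.158, -0.0], [-0.158, -0.987, 0.0], [-0.0, -0.0, -1.0]] F [ 0.3 -1.   0.1] 92.0 0.0
turn [-0.     0.    -0.001] shift after turn [  7.03 -16.41  10.45]
```

>>> {"api": "drive_tool", "payload": {"plan": [[[1.75,-4.1,1,0,0,0,0],[1.75,-4.1,1,0,0,0,0],[1.75,-4.1,1,0,0,0,0],[1.75,-4.1,1,0,0,0,0],[0,0,3,0,0,0,0],[0,0,3,0,0,0,0],[0,0,0,0,0,0,0],[0,0,0,0,0,0,0]]]}}

```text
time_s: 2.1
tool_pos: [540.4, -116.1, 114.6]
tool_rot: [[0.987, -0.158, -0.001], [-0.158, -0.987, 0.0], [-0.002, -0.0, -1.0]]
force: [0.3, -0.6, -0.8]
finger_gap: 0.997
grasp_force: 0.0
```

```bash
python3 -c "
from h import *
st();go(541.4,-114.2,55,-9)
crop('scene',180,380,200,350,4,'pics/g1.png')"
```

```text
2.1 [ 540.4 -116.1  114.6] [[0.987, -0.158, -0.001], [-0.158, -0.987, 0.0], [-0.002, -0.0, -1.0]] F [ 0.3 -0.6 -0.8] 91.7 0.0
turn [-0.     0.002 -0.001] shift after turn [ 0.07 -0.21  5.96]
```

View pics/g1.png

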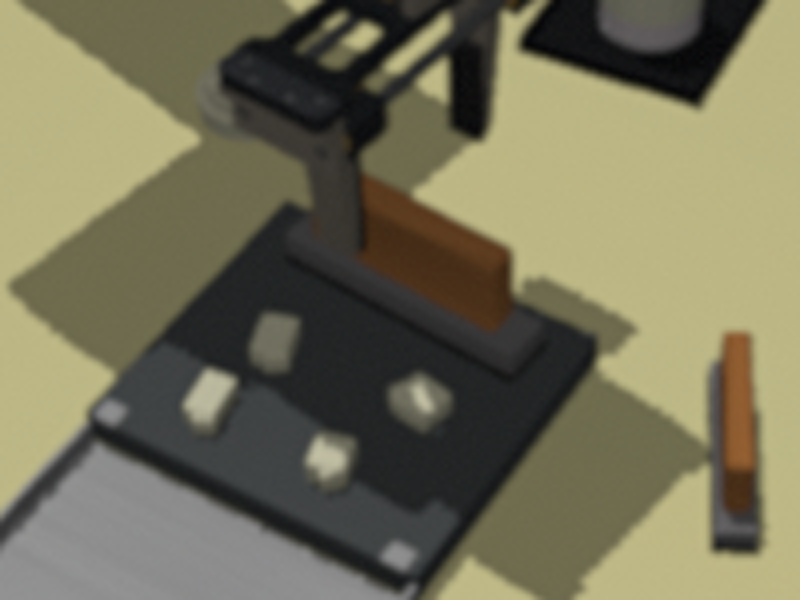

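The fingers straddle the scraper's grip, the near one at crop (335,200) and the far one at (470,90). I'm going down and closing.

>>> {"api": "drive_tool", "payload": {"plan": [[[0,-0.2,2,0,0,0,0],[0,0,2,0,0,0,0],[0,0,1.2,0,0,0,0],[0,0,0.7,0,0,0,0],[0,0,0,0,0,0,255],[0,0,0,0,0,0,255],[0,0,0,0,0,0,255],[0,0,0,0,0,0,255],[0,0,0,0,0,0,255],[0,0,0,0,0,0,255],[0,0,0,0,0,0,255],[0,0,0,0,0,0,255]]], "squeeze": 30}}

```text
time_s: 3.35
tool_pos: [541.1, -114.2, 55.6]
tool_rot: [[0.988, -0.158, -0.0], [-0.158, -0.988, -0.0], [-0.0, 0.0, -1.0]]
force: [0.2, 1.0, 0.2]
finger_gap: 0.328
grasp_force: 0.0
```

```bash
python3 -c "
from h import *
st()"
```

```text
3.35 [ 541.1 -114.2   55.6] [[0.988, -0.158, -0.0], [-0.158, -0.988, -0.0], [-0.0, 0.0, -1.0]] F [0.2 1.  0.2] 30.2 0.0
```

>>> {"api": "drive_tool", "payload": {"plan": [[[0,0,0,0,0,0,255],[0,0,0,0,0,0,255],[0,0,0,0,0,0,255],[0,0,0,0,0,0,255],[0,0,-0.05,0,0,0,255],[0,0,0,0,0,-0.045,255],[0,0,0,0,0,-0.045,255],[-0.3,0.5,0,0,0,0,255],[-0.3,0.7,0,0,0,0,255],[0,0.8,0,0,0,0,255],[0,0.8,0,0,0,0,255],[0,0.8,0,0,0,0,255]]]}}

```text
time_s: 4.55
tool_pos: [532.6, -150.6, 56.1]
tool_rot: [[0.998, -0.069, 0.0], [-0.069, -0.998, -0.0], [0.0, 0.0, -1.0]]
force: [-0.3, 1.0, -1.9]
finger_gap: 0.217
grasp_force: 30.0
```

```bash
python3 -c "
from h import *
st(); u=np.array([.0645,.998]); e=np.array([531,-172])-88*u; print(e); go(*e,55.6,-3.7)"
```

```text
4.55 [ 532.6 -150.6   56.1] [[0.998, -0.069, 0.0], [-0.069, -0.998, -0.0], [0.0, 0.0, -1.0]] F [-0.3  1.  -1.9] 20.0 30.0
[ 525.324 -259.824]
turn [ 0.    -0.    -0.004] shift after turn [-0.03 10.94  0.05]
```

>>> {"api": "drive_tool", "payload": {"plan": [[[0,1,0,0,0,0,255],[0,1,0,0,0,0,255],[0,1,0,0,0,0,255],[0,1,0,0,0,0,255],[0,1,0,0,0,0,255],[0,1,0,0,0,0,255],[0,1,0,0,0,0,255],[0,1,0,0,0,0,255],[0,1,0,0,0,0,255],[0,1,0,0,0,0,255],[0,0.8,0,0,0,0,255],[0,0,0,0,0,0,255]]]}}

```text
time_s: 5.75
tool_pos: [525.3, -258.6, 56.1]
tool_rot: [[0.998, -0.069, 0.0], [-0.069, -0.998, -0.0], [0.0, 0.0, -1.0]]
force: [0.1, -0.2, -0.7]
finger_gap: 0.213
grasp_force: 30.0
```

```bash
python3 -c "
from h import *
st()
crop('scene',130,350,220,410,3.5,'pics/p1.png')"
```

```text
5.75 [ 525.3 -258.6   56.1] [[0.998, -0.069, 0.0], [-0.069, -0.998, -0.0], [0.0, 0.0, -1.0]] F [ 0.1 -0.2 -0.7] 19.6 30.0
```

View pics/p1.png

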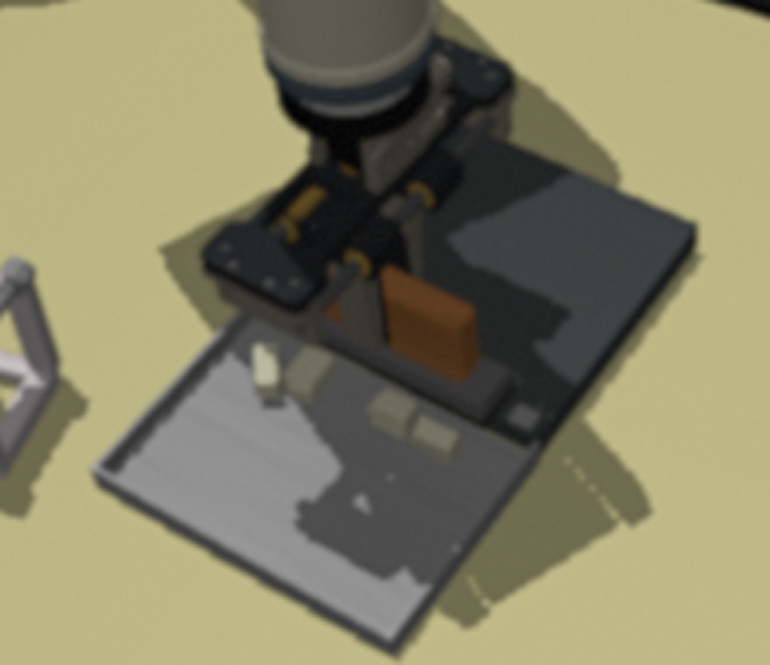

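All four chips lie in the catch tray (crop (265,370), (310,372), (393,410), (437,437)) and the slab behind the scraper is clear. I'll lift and set the scraper on the bench at about (540,-5).

>>> {"api": "drive_tool", "payload": {"plan": [[[0,0,-1,0,0,0,255],[0,0,-2,0,0,0,255],[0,0,-2,0,0,0,255],[0,-3,0,0,0,0,255],[0,-4,0,0,0,0,255],[0,-4,0,0,0,0,255],[0,-4,0,0,0,0,255],[0,-4,0,0,0,0,255],[0,-3.5,0,0,0,0,255],[-0.3,-2.8,0,0,0,0,255],[0,0,2,0,0,0,255],[0,0,2,0,0,0,255]]]}}

```text
time_s: 7.0
tool_pos: [540.3, -3.2, 67.0]
tool_rot: [[0.998, -0.066, 0.002], [-0.066, -0.998, 0.0], [0.002, -0.0, -1.0]]
force: [1.2, -0.5, -2.6]
finger_gap: 0.214
grasp_force: 30.0
```

```bash
python3 -c "
from h import *
st()
go(540,-5,32,-3.9)"
```

```text
7.0 [540.3  -3.2  67. ] [[0.998, -0.066, 0.002], [-0.066, -0.998, 0.0], [0.002, -0.0, -1.0]] F [ 1.2 -0.5 -2.6] 19.7 30.0
turn [-0.    -0.002  0.002] shift after turn [-0.01  0.18  3.5 ]
```

>>> {"api": "drive_tool", "payload": {"plan": [[[0,0,1.2,0,0,0,255],[0,0,1,0,0,0,255],[0,0,0.6,0,0,0,255],[0,0,0.3,0,0,0,255],[0,0,0.1,0,0,0,255],[0,0,0.1,0,0,0,255],[0,0,0,0,0,0,255],[0,0,0,0,0,0,255]]]}}

```text
time_s: 7.8
tool_pos: [539.7, -4.9, 33.4]
tool_rot: [[0.998, -0.068, 0.0], [-0.068, -0.998, 0.0], [0.0, -0.0, -1.0]]
force: [0.4, 0.4, -1.9]
finger_gap: 0.216
grasp_force: 30.0
```

```bash
python3 -c "
from h import *
st()"
```

```text
7.8 [539.7  -4.9  33.4] [[0.998, -0.068, 0.0], [-0.068, -0.998, 0.0], [0.0, -0.0, -1.0]] F [ 0.4  0.4 -1.9] 19.9 30.0
```

>>> {"api": "drive_tool", "payload": {"plan": [[[0,0,0.1,0,0,0,255],[0,0,0.1,0,0,0,255],[0,0,0.05,0,0,0,255],[0,0,0.03,0,0,0,255],[0,0,0,0,0,0,255]]]}}

```text
time_s: 8.3
tool_pos: [539.5, -4.8, 30.5]
tool_rot: [[0.998, -0.068, -0.0], [-0.068, -0.998, 0.0], [-0.0, -0.0, -1.0]]
force: [-2.0, 0.2, 3.7]
finger_gap: 0.218
grasp_force: 30.0
```

```bash
python3 -c "
from h import *
st()"
```

```text
8.3 [539.5  -4.8  30.5] [[0.998, -0.068, -0.0], [-0.068, -0.998, 0.0], [-0.0, -0.0, -1.0]] F [-2.   0.2  3.7] 20.0 30.0
```

>>> {"api": "drive_tool", "payload": {"plan": [[[0,0,0,0,0,0,120],[0,0,0,0,0,0,0],[0,0,0,0,0,0,0],[0,0,0,0,0,0,0],[0,0,0,0,0,0,0],[0,0,-1,0,0,0,0],[0,0,-3,0,0,0,0],[0,0,-4,0,0,0,0],[0,0,-4,0,0,0,0],[0,0,-2,0,0,0,0],[0,0,0,0,0,-0.14,0],[0,0,0,0,0,-0.14,0]]]}}

```text
time_s: 9.5
tool_pos: [540.2, -4.8, 172.2]
tool_rot: [[0.976, 0.216, 0.003], [0.216, -0.976, -0.0], [0.003, 0.001, -1.0]]
force: [-0.8, -0.2, -0.0]
finger_gap: 1.001
grasp_force: 0.0
```

>>> {"api": "drive_tool", "payload": {"plan": [[[0,0,0,0,0,-0.14,0],[0,0,0,0,0,-0.14,0],[0,0,0,0,0,-0.14,0],[0,0,0,0,0,-0.14,0],[0,0,0,0,0,-0.14,0],[0,0,0,0,0,-0.14,0],[0,0,0,0,0,-0.14,0],[0,0,0,0,0,-0.14,0],[0,0,0,0,0,-0.14,0],[0,0,0,0,0,-0.1,0]]]}}

```text
time_s: 10.5
tool_pos: [539.5, -4.8, 171.1]
tool_rot: [[-0.007, 1.0, 0.001], [1.0, 0.007, 0.0], [0.0, 0.001, -1.0]]
force: [0.6, -0.3, 0.2]
finger_gap: 0.997
grasp_force: 0.0
```

```bash
python3 -c "
from h import *
st(); print(manip.get_state()['qpos'])
go(535,405.5,164,90)"
```

```text
10.5 [539.5  -4.8 171.1] [[-0.007, 1.0, 0.001], [1.0, 0.007, 0.0], [0.0, 0.001, -1.0]] F [ 0.6 -0.3  0.2] 91.8 0.0
[-1.17237254e-02  2.68867379e-01  1.85961095e+00  3.06647899e-05
  1.01260092e+00 -1.82572834e-02]
turn [ 0.001 -0.     0.007] shift after turn [41.03 -0.45  0.71]
```

>>> {"api": "drive_tool", "payload": {"plan": [[[4,0,0,0,0,0.007,0],[4.2,0,0,0,0,0,0],[4.2,0,0,0,0,0,0],[4.2,0,0,0,0,0,0],[4.2,0,0,0,0,0,0],[4.2,0,0,0,0,0,0],[4.2,-0.45,0,0,0,0,0],[4.2,0,0,0,0,0,0],[4.2,0,0,0,0,0,0],[3.4,0,2,0,0,0,0],[0,0,2,0,0,0,0],[0,0,0,0,0,0,0]]]}}

```text
time_s: 11.7
tool_pos: [535.3, 405.0, 128.0]
tool_rot: [[0.004, 1.0, -0.004], [1.0, -0.004, -0.003], [-0.003, -0.004, -1.0]]
force: [0.4, 0.2, -0.5]
finger_gap: 1.0
grasp_force: 0.0
```

Run:
```python
from h import *
st(); go(535,405.5,64,90)
a=manip.camera("scene")[:,:,::-1];f=lambda x0,x1,y0,y1,s:cv2.resize(a[y0:y1,x0:x1],None,fx=s,fy=s,interpolation=cv2.INTER_CUBIC)
cv2.imwrite("pics/t1.png",np.hstack([f(300,440,60,235,3),f(200,320,170,345,3)]))
```

```text
11.7 [535.3 405.  128. ] [[0.004, 1.0, -0.004], [1.0, -0.004, -0.003], [-0.003, -0.004, -1.0]] F [ 0.4  0.2 -0.5] 92.0 0.0
turn [-0.004  0.003 -0.004] shift after turn [ 0.05 -0.03  6.4 ]
```

View pics/t1.png

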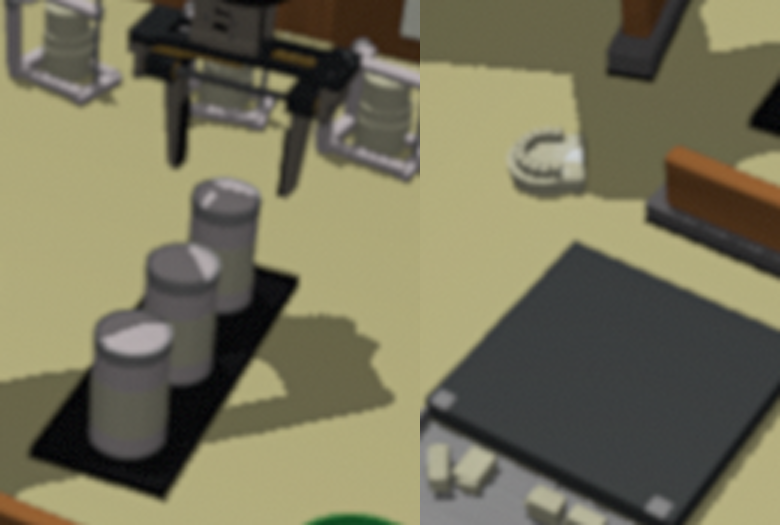

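The slab is clear, all chips are in the tray, and the scraper stands upright on the bench (right half, (720,200)). The fingers are above the left tin (top at crop (226,193)). I'll cross-check the tin positions with this view.

Run:
```python
from h import *
np.set_printoptions(suppress=True,precision=1)
print(pix2w("scene",[(375.3,124.3),(360.7,148.3),(344.7,171)],105+3))
print(pix2w("top",[(169.2,240.2),(213.5,237.2),(254.5,235.5)],108))
```

```text
[[530.8 410.  108. ]
 [540.7 286.8 108. ]
 [544.3 181.1 108. ]]
[[533.9 404.  108. ]
 [539.9 288.1 108. ]
 [542.8 181.9 108. ]]
```

>>> {"api": "drive_tool", "payload": {"plan": [[[0,0,2,0,0,0,0],[0,0,2,0,0,0,0],[0,0,1.5,0,0,0,0],[0,0,0.9,0,0,0,0],[0,0,0,0,0,0,0]]], "squeeze": 25}}

```text
time_s: 12.25
tool_pos: [537.0, 404.5, 65.7]
tool_rot: [[0.007, 1.0, -0.001], [1.0, -0.007, -0.001], [-0.001, -0.001, -1.0]]
force: [-0.1, -0.2, 0.2]
finger_gap: 0.999
grasp_force: 0.0
```

>>> {"api": "drive_tool", "payload": {"plan": [[[0.1,-0.25,0.15,0,0,0,0],[0,0,0,0,0,0,255],[0,0,0,0,0,0,255],[0,0,0,0,0,0,255],[0,0,0,0,0,0,255],[0,0,0,0,0,0,255],[0,0,0,0,0,0,255],[0,0,0,0,0,0,255]]], "squeeze": 25}}

```text
time_s: 13.05
tool_pos: [533.7, 406.2, 65.1]
tool_rot: [[0.006, 1.0, -0.002], [1.0, -0.006, -0.0], [-0.0, -0.002, -1.0]]
force: [-6.2, -0.4, 5.3]
finger_gap: 0.677
grasp_force: 25.0
```

```bash
python3 -c "
from h import *
st()"
```

```text
13.05 [533.7 406.2  65.1] [[0.006, 1.0, -0.002], [1.0, -0.006, -0.0], [-0.0, -0.002, -1.0]] F [-6.2 -0.4  5.3] 62.3 25.0
```

>>> {"api": "drive_tool", "payload": {"plan": [[[0,0,-0.5,0,0,0,255],[0,0,-1,0,0,0,255],[0,0,-1,0,0,0,255],[0,0,-0.5,0,0,0,255],[0,0,0,0,0,0,255],[0,0,0,0,0,0,255],[0,0,0,0,0,0,255],[0,0,0,0,0,0,255]]]}}

```text
time_s: 13.85
tool_pos: [534.5, 406.0, 94.3]
tool_rot: [[0.006, 1.0, -0.001], [1.0, -0.006, -0.0], [-0.0, -0.001, -1.0]]
force: [0.6, -0.4, -6.4]
finger_gap: 0.67
grasp_force: 24.9
```

```bash
python3 -c "
from h import *
st()"
```

```text
13.85 [534.5 406.   94.3] [[0.006, 1.0, -0.001], [1.0, -0.006, -0.0], [-0.0, -0.001, -1.0]] F [ 0.6 -0.4 -6.4] 61.6 24.9
```

>>> {"api": "drive_tool", "payload": {"plan": [[[0,0,0,0,0,0,255]]]}}

```text
time_s: 13.95
tool_pos: [534.5, 406.1, 94.4]
tool_rot: [[0.006, 1.0, -0.001], [1.0, -0.006, -0.0], [-0.0, -0.001, -1.0]]
force: [0.3, -0.7, -6.9]
finger_gap: 0.67
grasp_force: 24.9
```

The left tin weighs about 0.65 kg, so it is the full one. I still lift all three in turn, so I'll put it back first.

>>> {"api": "drive_tool", "payload": {"plan": [[[0,0,1,0,0,0,255],[0,0,1,0,0,0,255],[0,0,0.5,0,0,0,255],[0,0,0.2,0,0,0,255],[0,0,0.1,0,0,0,255],[0,0,0.1,0,0,0,255],[0,0,0,0,0,0,255]]]}}

```text
time_s: 14.65
tool_pos: [534.8, 406.3, 65.9]
tool_rot: [[0.006, 1.0, 0.0], [1.0, -0.006, 0.0], [0.0, 0.0, -1.0]]
force: [-0.3, -0.2, -6.5]
finger_gap: 0.673
grasp_force: 24.9
```

>>> {"api": "drive_tool", "payload": {"plan": [[[0,0,0.1,0,0,0,255],[0,0,0.05,0,0,0,255],[0,0,0,0,0,0,255]]]}}

```text
time_s: 14.95
tool_pos: [535.0, 406.5, 65.1]
tool_rot: [[0.006, 1.0, 0.001], [1.0, -0.006, 0.001], [0.001, 0.001, -1.0]]
force: [-1.9, -0.1, 0.8]
finger_gap: 0.672
grasp_force: 24.9
```

>>> {"api": "drive_tool", "payload": {"plan": [[[0,0,0,0,0,0,60],[0,0,0,0,0,0,0],[0,0,0,0,0,0,0],[0,0,-2,0,0,0,0],[0,0,-3,0,0,0,0],[-1,0,-2,0,0,0,0],[-4,0,0,0,0,0,0],[-4,0.5,0,0,0,0,0],[-2.7,0,0,0,0,0,0],[0,0,0,0,0,0,0],[0,0,0,0,0,0,0]]]}}

```text
time_s: 16.05
tool_pos: [539.5, 289.2, 134.7]
tool_rot: [[0.007, 1.0, 0.001], [1.0, -0.007, 0.001], [0.001, 0.001, -1.0]]
force: [-0.2, -0.4, -0.4]
finger_gap: 1.0
grasp_force: 0.0
```

```bash
python3 -c "
from h import *
st();go(540.3,288.8,64.5,90)"
```

```text
16.05 [539.5 289.2 134.7] [[0.007, 1.0, 0.001], [1.0, -0.007, 0.001], [0.001, 0.001, -1.0]] F [-0.2 -0.4 -0.4] 92.0 0.0
turn [ 0.001 -0.001 -0.007] shift after turn [-0.04  0.08  7.02]
```

>>> {"api": "drive_tool", "payload": {"plan": [[[0,0.1,2,0,0,-0.007,0],[0,0,2,0,0,0,0],[0,0,1.9,0,0,0,0],[0,0,1.0,0,0,0,0],[0,0,0,0,0,0,100],[0,0,0,0,0,0,255],[0,0,0,0,0,0,255],[0,0,0,0,0,0,255],[0,0,0,0,0,0,255],[0,0,0,0,0,0,255],[0,0,0,0,0,0,255]]]}}

```text
time_s: 17.15
tool_pos: [540.3, 289.5, 66.1]
tool_rot: [[-0.001, 1.0, 0.001], [1.0, 0.001, 0.001], [0.001, 0.001, -1.0]]
force: [-1.9, 1.0, 6.9]
finger_gap: 0.672
grasp_force: 25.0
```

>>> {"api": "drive_tool", "payload": {"plan": [[[0,0,-0.5,0,0,0,255],[0,0,-1,0,0,0,255],[0,0,-1,0,0,0,255],[0,0,-0.5,0,0,0,255],[0,0,0,0,0,0,255],[0,0,0,0,0,0,255],[0,0,0,0,0,0,255],[0,0,0,0,0,0,255],[0,0,0,0,0,0,255]]]}}

```text
time_s: 18.05
tool_pos: [539.8, 289.1, 95.0]
tool_rot: [[-0.001, 1.0, -0.0], [1.0, 0.001, -0.0], [-0.0, -0.0, -1.0]]
force: [-0.9, -0.2, -2.8]
finger_gap: 0.674
grasp_force: 25.0
```

>>> {"api": "drive_tool", "payload": {"plan": [[[0,0,1,0,0,0,255],[0,0,1,0,0,0,255],[0,0,0.5,0,0,0,255],[0,0,0.2,0,0,0,255],[0,0,0.1,0,0,0,255],[0,0,0.1,0,0,0,255],[0,0,0,0,0,0,255]]]}}

```text
time_s: 18.75
tool_pos: [540.2, 289.3, 66.4]
tool_rot: [[-0.001, 1.0, 0.0], [1.0, 0.001, 0.0], [0.0, 0.0, -1.0]]
force: [-0.6, 1.0, -2.9]
finger_gap: 0.675
grasp_force: 25.0
```

The middle tin weighs about 0.3 kg, so it is half full. I'll set it down.

>>> {"api": "drive_tool", "payload": {"plan": [[[0,0,0.08,0,0,0,255],[0,0,0.05,0,0,0,255],[0,0,0,0,0,0,255]]]}}

```text
time_s: 19.05
tool_pos: [540.3, 289.4, 66.2]
tool_rot: [[-0.001, 1.0, 0.001], [1.0, 0.001, 0.0], [0.0, 0.001, -1.0]]
force: [-2.5, -1.1, 6.3]
finger_gap: 0.674
grasp_force: 25.0
```

>>> {"api": "drive_tool", "payload": {"plan": [[[0,0,0,0,0,0,60],[0,0,0,0,0,0,0],[0,0,0,0,0,0,0],[0,0,-2,0,0,0,0],[0,0,-3,0,0,0,0],[-1,0,-2,0,0,0,0],[-4,0,0,0,0,0,0],[-4,0.3,0,0,0,0,0],[-1.6,0,0,0,0,0,0],[0,0,0,0,0,0,0],[0,0,0,0,0,0,0]]]}}

```text
time_s: 20.15
tool_pos: [543.4, 183.6, 135.0]
tool_rot: [[0.0, 1.0, 0.0], [1.0, -0.0, 0.001], [0.001, 0.0, -1.0]]
force: [-0.2, -0.1, -0.0]
finger_gap: 0.998
grasp_force: 0.0
```

```bash
python3 -c "
from h import *
st();go(543.3,182.8,65.5,90)"
```

```text
20.15 [543.4 183.6 135. ] [[0.0, 1.0, 0.0], [1.0, -0.0, 0.001], [0.001, 0.0, -1.0]] F [-0.2 -0.1 -0. ] 91.8 0.0
turn [ 0.    -0.001 -0.   ] shift after turn [-0.08 -0.01  6.95]
```

>>> {"api": "drive_tool", "payload": {"plan": [[[0,0,2,0,0,0,0],[0,0,2,0,0,0,0],[0,0,1.9,0,0,0,0],[0,0,1.0,0,0,0,0],[0,0,0,0,0,0,100],[0,0,0,0,0,0,255],[0,0,0,0,0,0,255],[0,0,0,0,0,0,255],[0,0,0,0,0,0,255],[0,0,0,0,0,0,255],[0,0,0,0,0,0,255]]]}}

```text
time_s: 21.25
tool_pos: [543.6, 183.4, 66.8]
tool_rot: [[-0.001, 1.0, 0.001], [1.0, 0.001, 0.001], [0.001, 0.001, -1.0]]
force: [-1.1, 0.6, 6.7]
finger_gap: 0.672
grasp_force: 25.0
```

>>> {"api": "drive_tool", "payload": {"plan": [[[0,0,-0.5,0,0,0,255],[0,0,-1,0,0,0,255],[0,0,-1,0,0,0,255],[0,0,-0.5,0,0,0,255],[0,0,0,0,0,0,255],[0,0,0,0,0,0,255],[0,0,0,0,0,0,255],[0,0,0,0,0,0,255],[0,0,0,0,0,0,255]]]}}

```text
time_s: 22.15
tool_pos: [542.9, 183.1, 95.7]
tool_rot: [[-0.001, 1.0, -0.001], [1.0, 0.001, -0.0], [-0.0, -0.001, -1.0]]
force: [0.2, 0.1, -1.9]
finger_gap: 0.669
grasp_force: 25.0
```

>>> {"api": "drive_tool", "payload": {"plan": [[[0,0,1,0,0,0,255],[0,0,1,0,0,0,255],[0,0,0.5,0,0,0,255],[0,0,0.2,0,0,0,255],[0,0,0.1,0,0,0,255],[0,0,0.1,0,0,0,255],[0,0,0,0,0,0,255]]]}}

```text
time_s: 22.85
tool_pos: [543.2, 183.2, 67.1]
tool_rot: [[-0.001, 1.0, 0.0], [1.0, 0.001, 0.0], [0.0, 0.0, -1.0]]
force: [-0.4, -0.8, -1.4]
finger_gap: 0.675
grasp_force: 25.0
```

The right tin weighs about 0.17 kg, nearly empty. I'll put it back and return for the left one.

>>> {"api": "drive_tool", "payload": {"plan": [[[0,0,0.08,0,0,0,255],[0,0,0.05,0,0,0,255],[0,0,0,0,0,0,255]]]}}

```text
time_s: 23.15
tool_pos: [543.4, 183.3, 66.8]
tool_rot: [[-0.001, 1.0, 0.001], [1.0, 0.001, 0.0], [0.0, 0.001, -1.0]]
force: [-3.4, -0.3, 8.0]
finger_gap: 0.674
grasp_force: 25.0
```

>>> {"api": "drive_tool", "payload": {"plan": [[[0,0,0,0,0,0,60],[0,0,0,0,0,0,0],[0,0,0,0,0,0,0],[0,0,-2,0,0,0,0],[0,0,-3,0,0,0,0],[1,0,-2,0,0,0,0],[4,0,0,0,0,0,0],[4,0,0,0,0,0,0],[4,0,0,0,0,0,0],[4,-0.4,0,0,0,0,0],[4,-0.4,0,0,0,0,0],[1.3,0,0,0,0,0,0]]]}}

```text
time_s: 24.35
tool_pos: [534.2, 409.7, 135.5]
tool_rot: [[-0.003, 1.0, 0.0], [1.0, 0.003, 0.001], [0.001, 0.0, -1.0]]
force: [0.4, -0.2, -0.5]
finger_gap: 0.999
grasp_force: 0.0
```

>>> {"api": "drive_tool", "payload": {"plan": [[[0,0,0,0,0,0,0],[0,0,0,0,0,0,0]]]}}

```text
time_s: 24.55
tool_pos: [534.8, 405.1, 135.3]
tool_rot: [[-0.001, 1.0, -0.001], [1.0, 0.001, -0.001], [-0.001, -0.001, -1.0]]
force: [-0.8, -0.6, 0.8]
finger_gap: 1.004
grasp_force: 0.0
```

Run:
```python
from h import *
st();go(534.8,406.2,65,90)
a=manip.camera("scene")[:,:,::-1];f=lambda x0,x1,y0,y1,s:cv2.resize(a[y0:y1,x0:x1],None,fx=s,fy=s,interpolation=cv2.INTER_CUBIC)
cv2.imwrite("pics/t2.png",f(290,450,60,240,3))
```

```text
24.55 [534.8 405.1 135.3] [[-0.001, 1.0, -0.001], [1.0, 0.001, -0.001], [-0.001, -0.001, -1.0]] F [-0.8 -0.6  0.8] 92.3 0.0
turn [-0.001  0.001  0.001] shift after turn [0.11 0.   7.03]
```

View pics/t2.png

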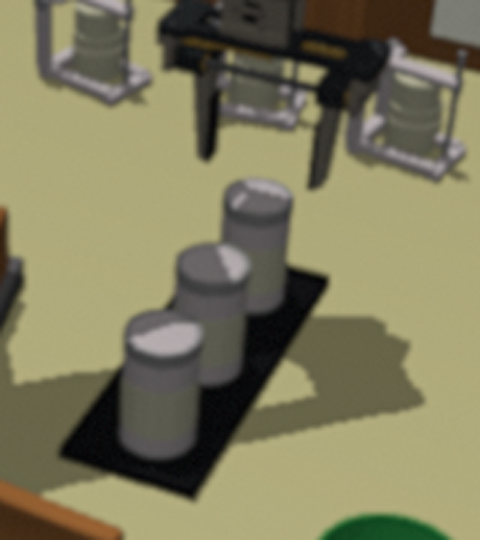

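All three tins stand in place (crop tops (258,195), (213,265), (165,333)). I'll take the left one again.

>>> {"api": "drive_tool", "payload": {"plan": [[[0.1,0,2,0,0,0,0],[0,0,2,0,0,0,0],[0,0,2,0,0,0,0],[0,0,0.95,0,0,0,0],[0,0,0,0,0,0,100],[0,0,0,0,0,0,255],[0,0,0,0,0,0,255],[0,0,0,0,0,0,255],[0,0,0,0,0,0,255],[0,0,0,0,0,0,255],[0,0,0,0,0,0,255]]], "squeeze": 35}}

```text
time_s: 25.7
tool_pos: [534.9, 407.5, 67.3]
tool_rot: [[-0.001, 1.0, 0.0], [1.0, 0.001, 0.001], [0.001, 0.0, -1.0]]
force: [-3.9, -2.3, 6.7]
finger_gap: 0.669
grasp_force: 35.0
```

>>> {"api": "drive_tool", "payload": {"plan": [[[0,0,0,0,0,0,255],[0,0,-0.5,0,0,0,255],[0,0,-1.5,0,0,0,255],[0,0,-2,0,0,0,255],[0,0,-2.5,0,0,0,255],[0,0,-2.5,0,0,0,255],[0,0,-2.5,0,0,0,255],[0,0,-2.5,0,0,0,255],[0,0,-2,0,0,0,255],[0,0,-1,0,0,0,255],[0,0,0,0,0,0,255]]]}}

```text
time_s: 26.8
tool_pos: [535.4, 407.5, 238.0]
tool_rot: [[-0.001, 1.0, 0.002], [1.0, 0.001, 0.002], [0.002, 0.002, -1.0]]
force: [-0.3, 0.4, -6.3]
finger_gap: 0.67
grasp_force: 35.0
```

>>> {"api": "drive_tool", "payload": {"plan": [[[-1,0,0,0,0,0,255],[-2,0,0,0,0,0,255],[-2.5,0,0,0,0,0,255],[-3,0,0,0,0,0,255],[-3,0,0,0,0,0,255],[-3,0,0,0,0,0,255],[-3,0,0,0,0,0,255],[-3,0,0,0,0,0,255],[-3,0,0,0,0,0,255],[-3,0,0,0,0,0,255],[-3,0,0,0,0,0,255],[-3,0,0,0,0,0,255]]]}}

```text
time_s: 28.0
tool_pos: [533.6, 79.4, 235.1]
tool_rot: [[-0.001, 1.0, -0.002], [1.0, 0.001, -0.001], [-0.001, -0.002, -1.0]]
force: [-0.2, -1.1, -6.8]
finger_gap: 0.672
grasp_force: 35.0
```

>>> {"api": "drive_tool", "payload": {"plan": [[[-3,0,0,0,0,0,255],[-3,0,0,0,0,0,255],[-3,0,0,0,0,0,255],[-3,-0.2,0,0,0,0,255],[-3,-0.2,0,0,0,0,255],[-3,0,0,0,0,0,255],[-2.5,0,0,0,0,0,255],[-2,0,0,0,0,0,255],[-1.5,0,0,0,0,0,255],[-1,0,0,0,0,0,255],[-0.4,0,0,0,0,0,255],[0,0,0,0,0,0,255]]]}}

```text
time_s: 29.2
tool_pos: [531.2, -171.9, 235.9]
tool_rot: [[-0.001, 1.0, -0.0], [1.0, 0.001, 0.0], [0.0, -0.0, -1.0]]
force: [0.3, -0.1, -6.2]
finger_gap: 0.668
grasp_force: 35.0
```

>>> {"api": "drive_tool", "payload": {"plan": [[[0,0,0,0,0,0,255],[0,0,0,0,0,0,255],[0,0,0,0,0,0,255]]]}}

```text
time_s: 29.5
tool_pos: [531.6, -171.2, 236.2]
tool_rot: [[-0.002, 1.0, 0.0], [1.0, 0.002, 0.0], [0.0, 0.0, -1.0]]
force: [-1.0, -0.1, -5.9]
finger_gap: 0.669
grasp_force: 35.0
```

Run:
```python
from h import *
st(); cv2.imwrite("pics/end.png",manip.camera("scene")[:,:,::-1])
```

```text
29.5 [ 531.6 -171.2  236.2] [[-0.002, 1.0, 0.0], [1.0, 0.002, 0.0], [0.0, 0.0, -1.0]] F [-1.  -0.1 -5.9] 61.5 35.0
```

View pics/end.png

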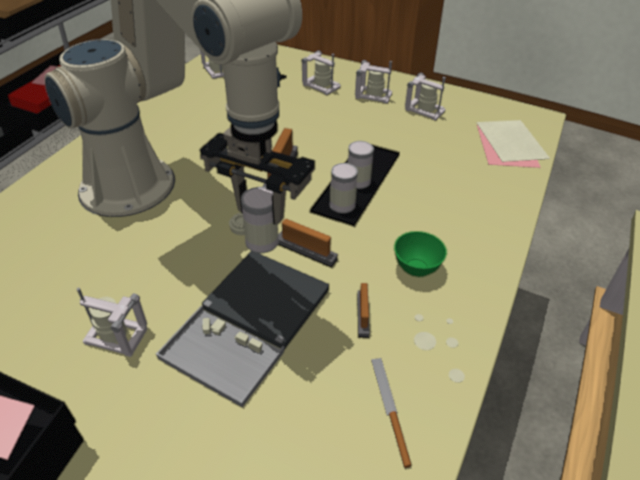

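The full tin is held upright above the slab at (260,220). The chips are in the tray at (207–257, 325–345), the scraper is on the bench at (307,240), and two tins stand in the tin tray. The articulator, bowl and cast look undisturbed. I'm handing in.

```bash
python3 -c "
from station import manip
print(manip.finish_job())"
```

```text
the job is handed in; nothing more can be done
None
```

Job handed in at 29.5 s: the chips are in the catch tray, the scraper is on the bench beside the slab, and the full tin (the left one, about 0.65 kg) is held upright about 14 cm above the slab, with the other two back in their places.

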